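# Seat a gauge spacer in the corner pocket of an inspection fixture

### The job

Without picking it up, use the fingertips to push the drilled steel spacer block across the fixture plate until its long side lies flush against the fence, still well short of the pocket. Then keep it against the fence and slide it along into the corner pocket until it is fully home against the end stop, and move the hand clear. Leave the pin gauge, the ring gauge and the plug gauge where they stand.

Things in the scene. Friction and masses are not known exactly. Their poses are not given: they have to be found in the camera images.
- fixture: Inspection fixture, fixed, at a new place and yaw each time: dark steel plate 280 mm (x) by 180 mm (y, -102 to +78), 12 mm thick. Origin at bench level under the plate, plate top at z = 12 mm. Its +x runs along the fence towards the pocket, +y across the plate to the fence. Three aluminium walls 14 mm above the plate top: fence, end stop, short keeper. They form the corner pocket, 43 mm wide.
- fence (a point): Top inner edge of the fence, at x = 0, y = +50, z = +26 mm in the fixture's frame; axes as the fixture's. The fence is 18 mm thick, its inner face is at y = +50 mm from x = -140 to +115 mm; that first end is open. The end stop crosses at the other end: inner face at x = +115 mm, y from -22 to +68 mm, 18 mm thick.
- keeper (a point): Top inner edge of the keeper at its mouth end, x = +85, y = +7, z = +26 mm in the fixture's frame. The keeper is a 12 mm thick wall parallel to the fence, inner face at y = +7 mm, x from +85 to +115 mm; ahead of it a flared lead-in of the same height reaches back to x = +65 mm and out to y = -12 mm.
- spacer: Loose steel spacer block, 48 mm (its x, long side) by 40 mm (y) by 22 mm high, with a 14 mm upright hole; 0.2 to 0.45 kg. Origin at the centre of its underside. It starts on the plate, off the fence, in the half away from the pocket, turned up to 0.45 rad from the fence's direction. A narrow push on it turns it easily, and askew it can stick at the fence; two tips spread along its long side square it up.
- pocket (a point): Point on the plate top (12 mm above the bench) where the spacer's origin lies when it is fully home: x = +91, y = +30 mm in the fixture's frame. Axes as the fixture's.
- pin_gauge: Bystander: loose upright steel pin, 18 mm diameter, 42 mm tall, standing on the plate's pocket-end corner away from the fence. Origin at the centre of its underside.
- ring_gauge: Bystander: loose steel ring 60 mm outside, 32 mm inside, 18 mm high, lying on the bench beside the plate on the side away from the fence. Origin at the centre of its underside.
- plug_gauge: Bystander: loose steel plug gauge standing upright, foot 32 mm diameter and 20 mm high, stem 18 mm diameter, 40 mm tall in all, on the bench behind the fence. Origin at the centre of its underside.
Mind the look-alikes: they are no part of the job. What is shaped like the spacer but orange is not meant.

How it is judged (in metres and radians):
On the way:
1. the spacer lies flush against the fence, still short of the pocket (y of spacer in the frame of fixture above 0.0265 m and x of spacer in the frame of fixture below 0.04 m and angle between the x axis of spacer and the x axis of fixture, either way round below 0.1 rad), for 0.2 s.
At the end, for the whole second after the job is handed in: The spacer rests flat on the plate in the corner pocket, within 3 mm of the end stop and 4.5 mm of the fence, square to it within 0.09 rad, at rest and not touched by the robot (x of spacer in the frame of fixture above 0.088 m and y of spacer in the frame of fixture above 0.0255 m and z of spacer in the frame of fixture below 0.015 m and angle between the x axis of spacer and the x axis of fixture, either way round below 0.09 rad and angle between spacer's own z axis and vertical below 0.06 rad and linear speed of spacer below 0.01 m/s and contact force between each of the arm, the fingers and spacer below 0.05 N).
It fails at once if the spacer is lifted (more than 6 mm off the plate) or tipped over 0.3 rad (z of spacer in the frame of fixture above 0.018 m or angle between spacer's own z axis and vertical above 0.3 rad).
It fails at once if the spacer is taken along to the pocket away from the fence (more than 8 mm off it over the last 45 mm) (x of spacer in the frame of fixture above 0.046 m and y of spacer in the frame of fixture below 0.022 m).
It fails at once if the spacer is pushed off the plate (z of spacer in the frame of fixture below 0.006 m).
It fails at once if a bystander gauge is moved more than 15 mm (distance of any of pin_gauge, ring_gauge, plug_gauge from where it was at the start of the episode above 0.015 m).
It also fails if it takes over 51 s, if anything falls off the work surface, if the arm or the gripper's body presses on something with over 40 N, if the wrist force passes 120 N, or if a joint passes its speed limit or range.

### The arm

A 6-joint arm with a two-finger parallel gripper is mounted at the origin on the work surface. World frame = base frame: x ahead of the robot, y to its left, z up, the work surface at z = 0. Lengths are in m, angles in degrees, forces in N, time in s.
With the tool pointing down it reaches from about 0.3 to 1 m from the base axis. Payload 5.1 kg.
Tool frame: the origin (TCP) lies at the very end of the fingers, on their centre line; the grasp point (between the pads) lies arm.tcp_to_grasp behind it (arm.tcp_to_grasp is the distance from the TCP to the grasp point, in m); x points along the fingers, y is the direction in which the jaws open and shut, and the axes are right-handed (so a half turn about x gives the same grasp; the last joint's range is limited). The gripper opens to 95 mm and grips with 3 to 60 N. Pads are 20 mm wide; open, the fingers measure 119 mm over their backs; the gripper's body (75 mm by 180 mm) begins 59 mm behind the grasp point.
Start: joints at [-75.378, 7.093, 94.555, -0, 78.352, -4.733], TCP at [0.215, -0.613, 0.215] pointing down, gripper open.
Joint ranges: [-149.61, 149.61], [-58.7, 133.49], [1.44, 155.28], [-77.14, 257.14], [18.33, 153.61], [-166.67, 166.67]. Speed limits (degrees/s): [147.25, 147.25, 180, 180, 180, 180].

### API

Orientations are given as a 3x3 rotation matrix whose columns are the frame's x, y, z axes.
In Python, from station import arm, cams gives the robot as it stands. The module is installed in compiled form; this text tells all that it offers.
- The arm moves only by the tool step_arm, never from a script. Its argument "motion" is text: rows parted by semicolons, each of 7 numbers parted by spaces: the shift along the tool's x, y, z in m, then the turn, a rotation vector about the tool's x, y, z in degrees, then the finger opening in m, from 0 to 0.0951. A call has exactly 5 rows; each row is the pose to reach, as a shift and turn from the pose commanded when the call began, along the tool's axes at that moment; what a row does not reach only later rows make up. A row lasts 1/8 s, in which the tool goes at most 62.5 mm and 10.7 degrees, less where a joint would pass 70% of its speed; a pose out of reach is approached as far as the arm can. A call with a gripper value outside its range is refused whole. The fingers move at their own pace and stop on an object; the grip force is fixed at half the most. Time passes only in rows, so rows that repeat a pose let the fingers close, or fill a call up. It gives the time, the measured TCP pose, the force and the opening at its end, in the units of the state.
- arm.observe(): the state, without advancing time (a new reading comes with each control period).
- cams.grab_frame(name): name is "scene" or "top" or "wrist"; returns (picture, depth): 400x640x3 uint8, red, green, blue; 400x640 float32, m along the optical axis (not along the pixel's ray), 0 where there is no reading.
- cams.camera_info(name): a dict with "mtx" (3x3 intrinsics, pixels), "xyz" and "orientation" of the camera in the world; the wrist camera has in their place "T_tool_cam" (4x4, takes a point from camera to tool coordinates, whose origin is the TCP and whose axes are the tool frame's). Camera axes: x right, y up, looking along -z (the intrinsics and any distortion apply to the point x, -y, -z); pixel columns grow to the right and rows downward; lengths in m; the calibration is good to about 2 mm. A picture is of the moment at which its call begins: read the wrist's pose just before it. camera_info takes no time and is no camera call.
- arm.hand_in(): hands the job in, once; it reports no verdict.
The state is a dict: "time_s": time; "joint_pos": joint angles; "qvel": joint speeds; "effort": joint torques, N m; "tool_pos": TCP position; "ee_rot": TCP orientation; "force": force on the tool from outside, world axes, zero at the start; "torque": the same for the moment, N m; "opening": opening from 0.0 (shut) to 1.0 (fully open).
Only numpy, scipy, OpenCV 4.12 (cv2) and the standard library are available. Lean on these libraries where they do the work, as an engineer would, in place of code of your own. Each camera call takes 0.05 s, during which the arm holds its last target.

## Working session

There is one attempt and no reset: what is moved stays moved. The work goes in short steps, Python scripts to look and compute and a tool call to move; the robot and the scene stay as the last step left them, time stands still between calls to the robot, and variables do not carry over. Pictures are saved under pics/ and viewed, and the job is handed in when it is done.

Besides the shell and the picture viewer there is one more tool, called after "Emit:" as name(argument=value, ...), one argument or row to a line, values as JSON. step_arm: Moves the arm, as the interface text tells. Its arguments: {"type":"object","properties":{"motion":{"type":"string"}},"required":["motion"]}

```bash
mkdir -p pics; cat > h.py <<'E'
import numpy as np, cv2
from station import arm, cams
def grab(n,f):
    im,d=cams.grab_frame(n); cv2.imwrite(f'pics/{f}.png',im[:,:,::-1]); np.save(f'pics/{f}.npy',d); return im,d
def ray(n,u,v,z):
    i=cams.camera_info(n); K=np.array(i['mtx']);R=np.array(i['orientation']);t=np.array(i['xyz'])
    p=np.linalg.inv(K)@np.array([u,v,1.]); d=R@np.array([p[0],-p[1],-p[2]])
    return t+d*(z-t[2])/d[2]
def proj(n,P):
    i=cams.camera_info(n); K=np.array(i['mtx']);R=np.array(i['orientation']);t=np.array(i['xyz'])
    c=R.T@(np.array(P)-t); q=K@np.array([c[0],-c[1],-c[2]]); return q[:2]/q[2]
E
python3 - <<'E'
from h import *
s=arm.observe(); print(s); print(arm.tcp_to_grasp)
grab('top','top0'); grab('scene','scene0')
for n in('top','scene','wrist'): print(n,cams.camera_info(n))
E
```

```text
{'time_s': 0.0, 'joint_pos': array([-7.53790187e+01,  7.13352391e+00,  9.46347297e+01, -2.95325548e-04,
        7.83508322e+01, -4.73305712e+00]), 'qvel': array([ 0.0609364 ,  0.07376359, -0.05648113, -0.05386578,  0.06764336,
       -0.00241733]), 'effort': array([-1.87736296e-03, -4.17605424e+01, -3.59932923e+01,  7.74839753e-02,
        4.92129091e-02, -1.62327615e-04]), 'tool_pos': array([ 0.21521582, -0.61265212,  0.21338005]), 'ee_rot': array([[-5.29531429e-04,  3.31404829e-01, -9.43488505e-01],
       [ 2.00985586e-03, -9.43486379e-01, -3.31405210e-01],
       [-9.99997840e-01, -2.07176537e-03, -1.66470246e-04]]), 'force': array([-1.19709746,  0.25017914,  0.12522989]), 'torque': array([-0.01648099,  0.01063734,  0.01942949]), 'opening': 1.0024987196026272}
0.0188
top {'mtx': array([[417.34714085,   0.        , 322.25770152],
       [  0.        , 417.34714085, 198.66308775],
       [  0.        ,   0.        ,   1.        ]]), 'xyz': array([0.55493715, 0.01432788, 0.70480824]), 'orientation': array([[-3.90755718e-03,  9.97798705e-01, -6.62002663e-02],
       [-9.99992313e-01,
[... 307 characters left out ...]
 0.58249261]), 'orientation': array([[ 0.64372614, -0.5410509 ,  0.54118442],
       [ 0.76523742,  0.46003631, -0.45030909],
       [-0.00532435,  0.70401031,  0.71016979]])}
wrist {'mtx': array([[358.71193432,   0.        , 327.45438153],
       [  0.        , 358.71193432, 205.40874554],
       [  0.        ,   0.        ,   1.        ]]), 'T_tool_cam': array([[-1.35902233e-03,  2.45343503e-01, -9.69435258e-01,
        -1.70410548e-01],
       [ 9.99999067e-01,  4.69350091e-04, -1.28308627e-03,
         5.25383736e-04],
       [ 1.40207646e-04, -9.69436097e-01, -2.45343911e-01,
        -6.92779847e-02],
       [ 0.00000000e+00,  0.00000000e+00,  0.00000000e+00,
         1.00000000e+00]])}
```

View pics/top0.png

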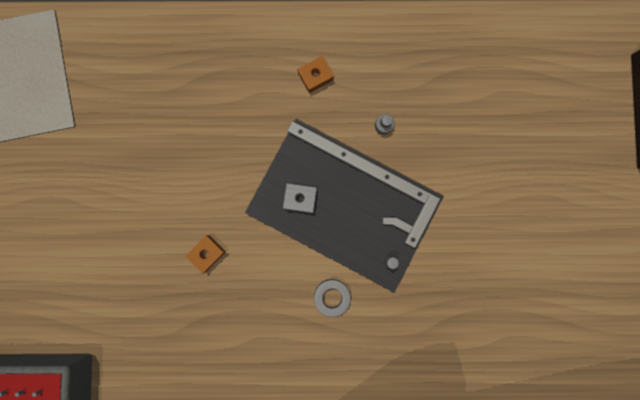

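View pics/scene0.png

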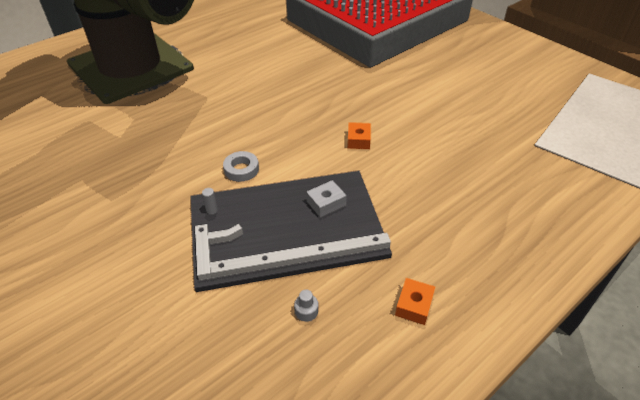

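```bash
python3 - <<'E'
from h import *
im=cv2.imread('pics/top0.png')
hsv=cv2.cvtColor(im,cv2.COLOR_BGR2HSV)
m=((hsv[:,:,1]<50)&(hsv[:,:,2]>100)).astype(np.uint8)
c=im[100:320,180:460]; cv2.imwrite('pics/crop0.png',cv2.resize(c,None,fx=2.8,fy=2.7,interpolation=cv2.INTER_CUBIC))
n,l,st,ce=cv2.connectedComponentsWithStats(m)
for i in range(1,n):
    if st[i,4]>40: print(i,st[i],ce[i])
for i in range(1,n):
    if st[i,4]<100 or not(180<ce[i][0]<460): continue
    cs,_=cv2.findContours((l==i).astype(np.uint8),cv2.RETR_EXTERNAL,cv2.CHAIN_APPROX_NONE)
    print(i,cv2.minAreaRect(cs[0]), cv2.approxPolyDP(cs[0],2,True)[:,0].tolist())
g=cv2.cvtColor(im,cv2.COLOR_BGR2GRAY); print(g[190:215:2,280:320:3])
E
```

```text
1 [   0   10   74  132 7801] [31.91847199 77.29303935]
2 [376 114  18  18 170] [384.35882353 120.94705882]
3 [ 288  122  152  125 2481] [377.0834341  181.03990326]
4 [283 184  33  28 681] [299.14243759 197.5051395 ]
5 [387 258  11  11  91] [392.43956044 262.62637363]
6 [314 280  36  37 730] [331.67123288 298.08082192]
2 ((384.5000915527344, 122.0), (15.652474403381348, 16.994115829467773), 63.43495178222656) [[386, 114], [379, 116], [376, 121], [378, 128], [383, 131], [379, 125], [381, 118], [384, 124], [391, 122], [393, 125], [392, 118]]
3 ((353.4705810546875, 183.61764526367188), (167.29412841796875, 55.0), 28.072484970092773) [[292, 122], [288, 131], [425, 203], [413, 226], [397, 218], [383, 218], [383, 223], [391, 223], [410, 233], [406, 242], [415, 246], [439, 199]]
4 ((299.1400146484375, 197.51998901367188), (30.122751235961914, 25.03158187866211), 8.130102157592773) [[287, 184], [283, 207], [312, 211], [315, 188]]
6 ((331.5, 298.0), (36.0, 35.0), 90.0) [[329, 280], [318, 286], [314, 301], [320, 312], [336, 316], [347, 308], [349, 294], [340, 282]]
[[ 62  62 134 140 139 137 135 134 134 134 135 136  79  64]
 [ 65  63 136 138 138 140 126 130 139 137 136 135  56  63]
 [ 64  64 137 136 137 119  55  59 135 137 138 137  46  63]
 [ 62  65 141 138 139  86  31  39 105 136 136 138  35  63]
 [ 61  70 139 139 139  73  34  60  98 138 137 136  30  62]
 [ 63  79 139 136 137 104  46  56 123 137 137 132  38  62]
 [ 61  90 139 138 138 138  98 103 136 138 136 123  41  63]
 [ 64  99 141 139 140 138 138 139 138 138 137 120  42  62]
 [ 62 109 141 140 139 140 139 141 138 139 137 110  43  60]
 [ 61  86 112 127 137 139 140 140 138 138 139  92  45  61]
 [ 60  60  46  42  58  76  96 119 134 137 139  76  59  63]
 [ 61  61  60  41  42  41  42  41  47  66  80  52  60  61]
 [ 63  63  61  62  60  62  60  57  53  42  40  36  59  61]]
```

View pics/crop0.png

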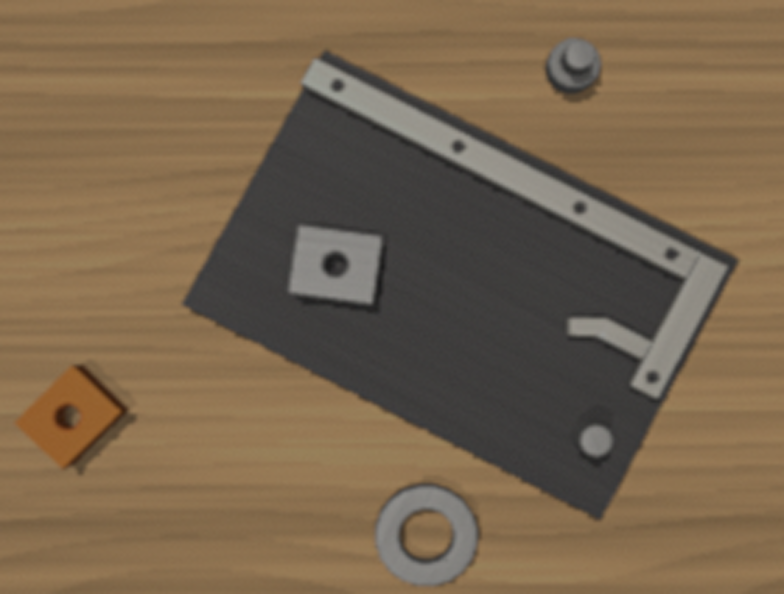

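```bash
cat >> h.py <<'E'
def masks(im):
    hsv=cv2.cvtColor(im,cv2.COLOR_RGB2HSV)
    m=((hsv[:,:,1]<50)&(hsv[:,:,2]>100)).astype(np.uint8)
    return cv2.connectedComponentsWithStats(m)
def fl(P):
    vx,vy,x,y=cv2.fitLine(P.astype(np.float32),cv2.DIST_HUBER,0,.01,.01).ravel(); return np.array([x,y]),np.array([vx,vy])
E
python3 - <<'E'
from h import *
im=cv2.imread('pics/top0.png')[:,:,::-1].copy()
n,l,st,ce=masks(im)
def cont(i):
    return max(cv2.findContours((l==i).astype(np.uint8),cv2.RETR_EXTERNAL,cv2.CHAIN_APPROX_NONE)[0],key=len)[:,0].astype(float)
C=cont(3)
def seg(C,a,b,tol=2.5,trim=5):
    a=np.array(a,float);b=np.array(b,float);L=np.linalg.norm(b-a);d=(b-a)/L;nn=np.array([-d[1],d[0]])
    s=(C-a)@d;e=(C-a)@nn
    P=C[(s>trim)&(s<L-trim)&(abs(e)<tol)]
    return np.array([ray('top',u,v,.026)[:2] for u,v in P])
W={}
for k,a,b in(('fi',(288,131),(425,203)),('fo',(292,122),(439,199)),('ei',(425,203),(413,226)),('eo',(439,199),(415,246))):
    p,d=fl(seg(C,a,b)); 
    W[k]=(p,d); print(k,p,d,np.degrees(np.arctan2(d[1],d[0])))
dx=W['fi'][1]+W['fo'][1]*(1 if W['fi'][1]@W['fo'][1]>0 else -1); dx/=np.linalg.norm(dx)
if dx[1]>0: dx=-dx
dy=np.array([-dx[1],dx[0]])
yi,yo=W['fi'][0]@dy,W['fo'][0]@dy; xi,xo=W['ei'][0]@dx,W['eo'][0]@dx
print('thick',yo-yi,xo-xi)
O=dx*((xi+xo)/2-.124)+dy*((yi+yo)/2-.059)
yaw=np.arctan2(dx[1],dx[0]);print('O',O,'yaw',yaw,np.degrees(yaw))
np.savez('fix.npz',O=O,yaw=yaw)
R=np.c_[dx,dy]
S=np.array([ray('top',u,v,.034)[:2] for u,v in cont(4)]).astype(np.float32)
c,wh,a=cv2.minAreaRect(S); print('spacer',c,wh,a,'fixt',R.T@(np.array(c)-O))
bx=cv2.boxPoints((c,wh,a)); print((bx-O)@R)
for i,z in((2,.04),(5,.054),(6,.018)): print(i,R.T@(ray('top',*ce[i],z)[:2]-O))
# overlay
ov=im[:,:,::-1].copy()
for x,y,z in((-140,50,26),(115,50,26),(115,-22,26),(85,7,26),(65,-12,26),(-140,-102,12),(140,-102,12),(140,78,12),(-140,78,12),(-140,68,26),(133,68,26)):
    w=O+R@np.array([x,y])/1000; u=proj('top',[*w,z/1000]); print((x,y),u.round(1)); ov[int(round(u[1])),int(round(u[0]))]=(0,0,255)
cv2.imwrite('pics/ov0.png',cv2.resize(ov[100:320,180:460],None,fx=2.8,fy=2.7,interpolation=cv2.INTER_NEAREST))
im=cv2.imread('pics/scene0.png')
for x,y,z in((-140,50,26),(115,50,26),(115,-22,26),(85,7,26),(-140,-102,12),(140,-102,12),(140,78,12),(-140,78,12)):
    w=O+R@np.array([x,y])/1000; u=proj('scene',[*w,z/1000]); cv2.circle(im,tuple(int(round(q)) for q in u),1,(0,0,255),-1)
cv2.imwrite('pics/ovs0.png',cv2.resize(im[120:320,160:420],None,fx=3,fy=3,interpolation=cv2.INTER_NEAREST))
E
```

```text
fi [ 0.6525101  -0.04174695] [0.47190344 0.88165027] 61.84207
fo [ 0.66360164 -0.0565805 ] [0.47281578 0.88116133] 61.78277
ei [ 0.5733914  -0.14297594] [ 0.88063407 -0.47379708] -28.281054
eo [ 0.5605468  -0.15514283] [ 0.87901574 -0.47679272] -28.476137
thick 0.01678288 0.01679124
O [ 0.6027113  -0.02752991] yaw -2.0627623 -118.18757
spacer (0.6015045642852783, 0.051602207124233246) (0.04854867607355118, 0.040397606790065765) 81.73538970947266 fixt [-0.0691775  -0.03844246]
[[-0.03947308 -0.04916074]
 [-0.0532388  -0.01118091]
 [-0.09888192 -0.02772417]
 [-0.08511619 -0.06570402]]
2 [-0.00557345  0.13523401]
5 [ 0.1076385  -0.06052455]
6 [ 0.05346509 -0.15745382]
(-140, 50) [286.9 130.4]
(115, 50) [424.7 202.9]
(115, -22) [404.5 242.1]
(85, 7) [396.3 217.6]
(65, -12) [379.9 222.1]
(-140, -102) [244.2 212.2]
(140, -102) [394.1 292.3]
(140, 78) [443.7 195.5]
(-140, 78) [295.4 117.8]
(-140, 68) [292.  120.9]
(133, 68) [439.6 198.3]
```

View pics/ov0.png

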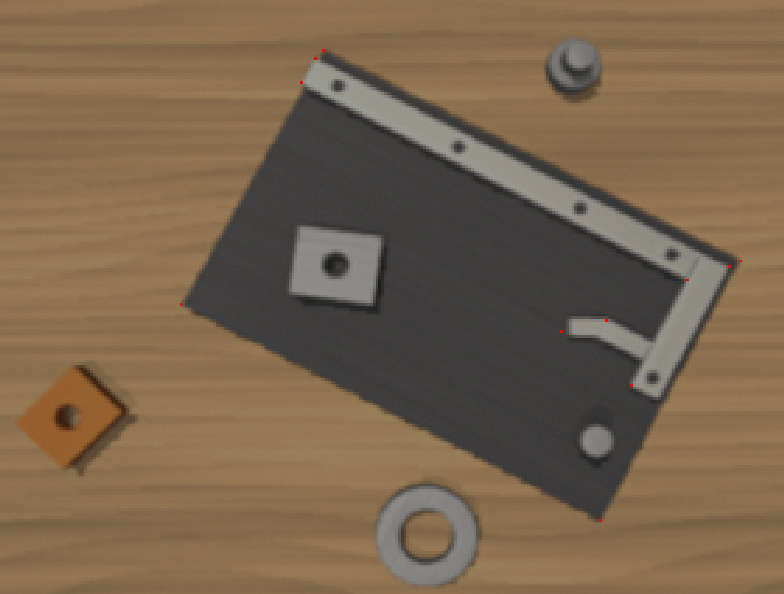

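View pics/ovs0.png

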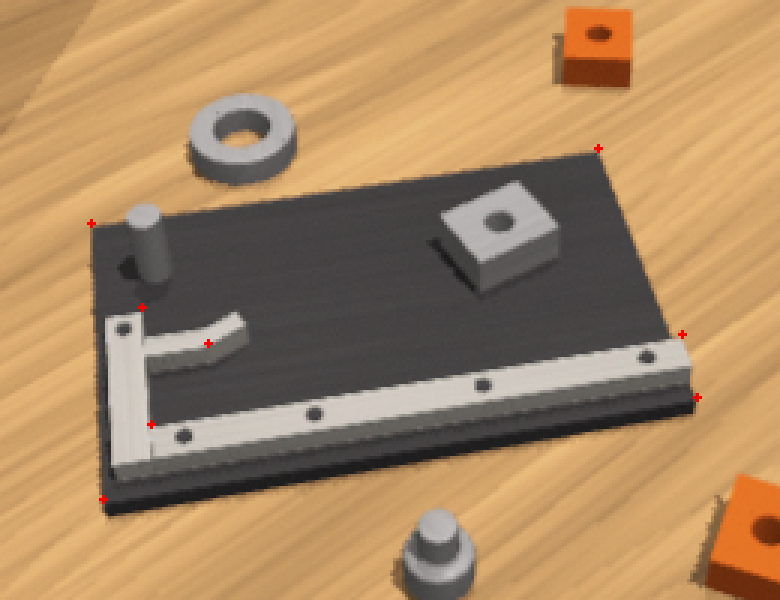

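```bash
cat >> h.py <<'E'
from scipy.spatial.transform import Rotation as Ro
F=np.load('fix.npz') if __import__('os').path.exists('fix.npz') else None
def fixpose(s):
    y=float(F['yaw']);c,sn=np.cos(y),np.sin(y);Rf=np.array([[c,-sn],[sn,c]])
    p=Rf.T@(s['tool_pos'][:2]-F['O'])
    j=s['ee_rot'][:,1]; return p*1000,s['tool_pos'][2]*1000,np.degrees(np.arctan2(j[1],j[0])-y)
def goto(x,y,z,jaw):
    """fixture mm, z world mm, jaw angle deg rel fixture x"""
    s=arm.observe(); a=float(F['yaw']);c,sn=np.cos(a),np.sin(a);Rf=np.array([[c,-sn],[sn,c]])
    w=np.r_[F['O']+Rf@np.array([x,y])/1000,z/1000]; ja=a+np.radians(jaw)
    Y=np.array([np.cos(ja),np.sin(ja),0]);X=np.array([0,0,-1.]);T=np.c_[X,Y,np.cross(X,Y)]
    R=s['ee_rot']
    print('to',(x,y,z,jaw),'sh',(R.T@(w-s['tool_pos'])).round(4),'rv',np.degrees(Ro.from_matrix(R.T@T).as_rotvec()).round(2))
def st():
    s=arm.observe();p,z,j=fixpose(s);print('t',s['time_s'],'fix',p.round(1),'z',z.round(1),'jaw',round(j,2),'F',s['force'].round(2),'op',round(s['opening'],3),'q',s['joint_pos'].round(0))
E
python3 - <<'E'
from h import *
st(); goto(-54,-81,150,19.9); goto(-54,-81,17,19.9)
E
```

```text
t 0.1 fix [698.8 -65.1] z 213.5 jaw 47.54 F [ 0.19  0.51 -0.05] op 1.001 q [-75.   7.  95.   0.  78.  -5.]
to (-54, -81, 150, 19.9) sh [ 0.0646 -0.5198 -0.5446] rv [2.764e+01 2.000e-02 1.100e-01]
to (-54, -81, 17, 19.9) sh [ 0.1976 -0.5195 -0.5446] rv [2.764e+01 2.000e-02 1.100e-01]
```

Emit:
step_arm(
  motion="0.002 -0.028 -0.03 2 0 0 0.03;0.008 -0.07 -0.073 5 0 0 0.03;0.015 -0.11 -0.115 8 0 0 0.03;0.022 -0.15 -0.157 11 0 0 0.03;0.03 -0.19 -0.2 14 0 0 0.03",
)

```text
time_s: 0.72
tool_pos: [0.3415, -0.3658, 0.1841]
ee_rot: [[0.0, 0.091, -0.996], [0.0, -0.996, -0.091], [-1.0, -0.0, -0.0]]
force: [0.4, -0.7, -0.1]
opening: 0.529
```

```bash
python3 -c "
from h import *
st(); goto(-54,-81,150,19.9)"
```

```text
t 0.725 fix [421.6 -70.4] z 184.1 jaw 33.41 F [ 0.4  -0.68 -0.07] op 0.529 q [-53. -11. 115.   0.  76.  32.]
to (-54, -81, 150, 19.9) sh [ 0.0342 -0.4028 -0.2531] rv [13.51  0.    0.02]
```

Emit:
step_arm(
  motion="0.004 -0.05 -0.031 2 0 0 0.03;0.008 -0.1 -0.063 4 0 0 0.03;0.012 -0.15 -0.094 6 0 0 0.03;0.016 -0.2 -0.126 8 0 0 0.03;0.02 -0.25 -0.157 10 0 0 0.03",
)

```text
time_s: 1.35
tool_pos: [0.4745, -0.1022, 0.1643]
ee_rot: [[0.0, -0.082, -0.997], [-0.0, -0.997, 0.082], [-1.0, 0.0, -0.0]]
force: [1.0, -0.5, -0.2]
opening: 0.316
```

```bash
python3 -c "
from h import *
st(); goto(-54,-81,100,19.9)"
```

```text
t 1.35 fix [126.4 -77.8] z 164.3 jaw 23.48 F [ 0.95 -0.55 -0.19] op 0.316 q [-18. -12. 118.  -0.  74.  76.]
to (-54, -81, 100, 19.9) sh [ 0.0643 -0.1668 -0.0689] rv [ 3.58 -0.01 -0.01]
```

Emit:
step_arm(
  motion="0.01 -0.048 -0.02 1 0 0 0.03;0.025 -0.095 -0.04 2 0 0 0.03;0.045 -0.143 -0.06 3 0 0 0.03;0.064 -0.167 -0.069 3.6 0 0 0.03;0.064 -0.167 -0.069 3.6 0 0 0.03",
)

```text
time_s: 1.98
tool_pos: [0.5549, 0.0581, 0.0982]
ee_rot: [[-0.005, -0.141, -0.99], [-0.0, -0.99, 0.141], [-1.0, 0.001, 0.005]]
force: [0.3, -0.2, 0.4]
opening: 0.317
```

```bash
python3 -c "
from h import *
st(); goto(-54,-81,17,19.9);grab('top','top1');grab('scene','scene1')"
```

```text
t 1.975 fix [-52.9 -82.5] z 98.2 jaw 20.11 F [ 0.34 -0.22  0.43] op 0.317 q [  0.   2. 112.  -0.  67.  99.]
to (-54, -81, 17, 19.9) sh [ 0.0812 -0.0006 -0.0022] rv [ 0.21  0.28 -0.05]
```

View pics/scene1.png

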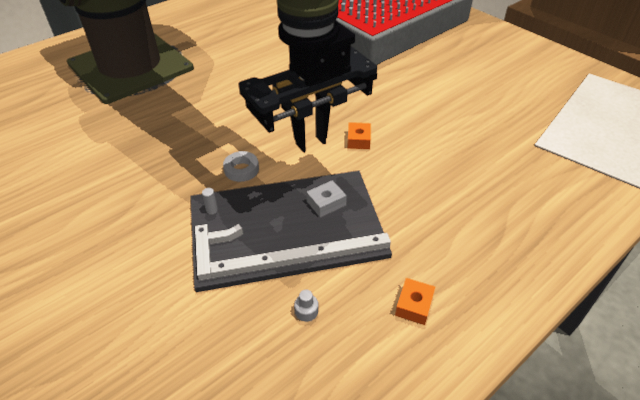

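View pics/top1.png

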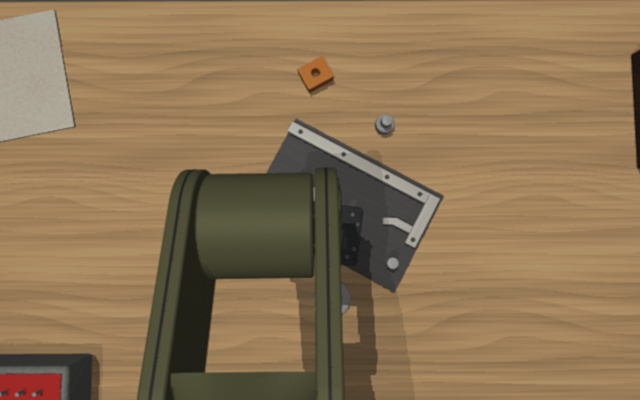

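Emit:
step_arm(
  motion="0.025 -0.001 -0.002 0 0.2 0 0.03;0.05 -0.001 -0.002 0 0.2 0 0.03;0.07 -0.001 -0.002 0 0.2 0 0.03;0.08 -0.001 -0.002 0 0.2 0 0.03;0.08 -0.001 -0.002 0 0.2 0 0.03",
)

```text
time_s: 2.7
tool_pos: [0.5582, 0.057, 0.0203]
ee_rot: [[0.003, -0.144, -0.99], [-0.001, -0.99, 0.144], [-1.0, 0.0, -0.003]]
force: [0.3, -0.3, -0.4]
opening: 0.309
```

```bash
python3 -c "
from h import *
st(); goto(-54,-81,17,19.9);grab('scene','scene2')
goto(-59,-66.6,17,19.9)
import math
# block trajectory
for xb,yb,th in ((-69.2,-38.4,19.9),(-69.2,-25,15),(-69.2,-10,8),(-69.2,5,2),(-69.2,20,0),(-69.2,30,0)):
  t=math.radians(th); goto(round(xb+30*math.sin(t),1),round(yb-30*math.cos(t),1),17,th)
"
```

```text
t 2.7 fix [-53.5 -79.2] z 20.3 jaw 19.91 F [ 0.28 -0.27 -0.45] op 0.309 q [  0.   8. 114.  -0.  58.  99.]
to (-54, -81, 17, 19.9) sh [ 0.0033 -0.0011  0.0015] rv [ 0.01 -0.15 -0.01]
to (-59, -66.6, 17, 19.9) sh [ 0.0041 -0.0006 -0.013 ] rv [ 0.02 -0.23  0.01]
to (-59.0, -66.6, 17, 19.9) sh [ 0.0041 -0.0006 -0.013 ] rv [ 0.02 -0.23  0.01]
to (-61.4, -54.0, 17, 15) sh [ 0.0042  0.0014 -0.0257] rv [ 4.92 -0.23  0.02]
to (-65.0, -39.7, 17, 8) sh [ 0.0042  0.0029 -0.0404] rv [11.92 -0.23  0.03]
to (-68.2, -25.0, 17, 2) sh [ 0.0043  0.0049 -0.0553] rv [17.92 -0.23  0.04]
to (-69.2, -10.0, 17, 0) sh [ 0.0043  0.0091 -0.0697] rv [19.92 -0.23  0.05]
to (-69.2, 0.0, 17, 0) sh [ 0.0044  0.0125 -0.0791] rv [19.92 -0.23  0.05]
```

View pics/scene2.png

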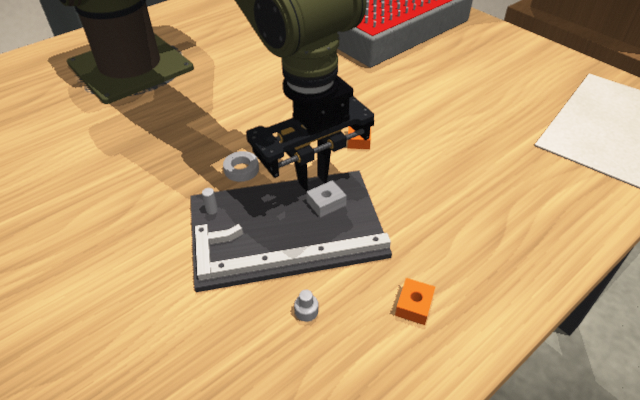

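Emit:
step_arm(
  motion="0.003 0 -0.006 0 0 0 0.03;0.0035 -0.0006 -0.012 0 0 0 0.03;0.0035 0 -0.016 1 0 0 0.03;0.0035 0.0007 -0.021 3 0 0 0.03;0.0035 0.0014 -0.0257 5 0 0 0.03",
)

```text
time_s: 3.38
tool_pos: [0.584, 0.0523, 0.0172]
ee_rot: [[0.003, -0.231, -0.973], [-0.0, -0.973, 0.231], [-1.0, -0.0, -0.003]]
force: [-1.5, 1.0, 1.3]
opening: 0.313
```

```bash
python3 -c "
from h import *
st(); grab('scene','scene3')
import math
for xb,yb,th in ((-69.2,-10,8),(-69.2,5,2),(-69.2,20,0),(-69.2,30,0)):
  t=math.radians(th); goto(round(xb+30*math.sin(t),1),round(yb-30*math.cos(t),1),17,th)
im=cv2.imread('pics/scene3.png');cv2.imwrite('pics/s3c.png',cv2.resize(im[120:320,160:420],None,fx=3,fy=3))
"
```

```text
t 3.375 fix [-61.6 -54.2] z 17.2 jaw 14.81 F [-1.53  1.04  1.34] op 0.313 q [ -0.  11. 111.  -0.  58. 103.]
to (-65.0, -39.7, 17, 8) sh [ 0.0004  0.0003 -0.0142] rv [ 6.77 -0.25  0.03]
to (-68.2, -25.0, 17, 2) sh [ 0.0005  0.0009 -0.0292] rv [12.77 -0.24  0.05]
to (-69.2, -10.0, 17, 0) sh [ 0.0006  0.0038 -0.044 ] rv [14.77 -0.24  0.05]
to (-69.2, 0.0, 17, 0) sh [ 0.0006  0.0063 -0.0537] rv [14.77 -0.24  0.05]
```

View pics/s3c.png

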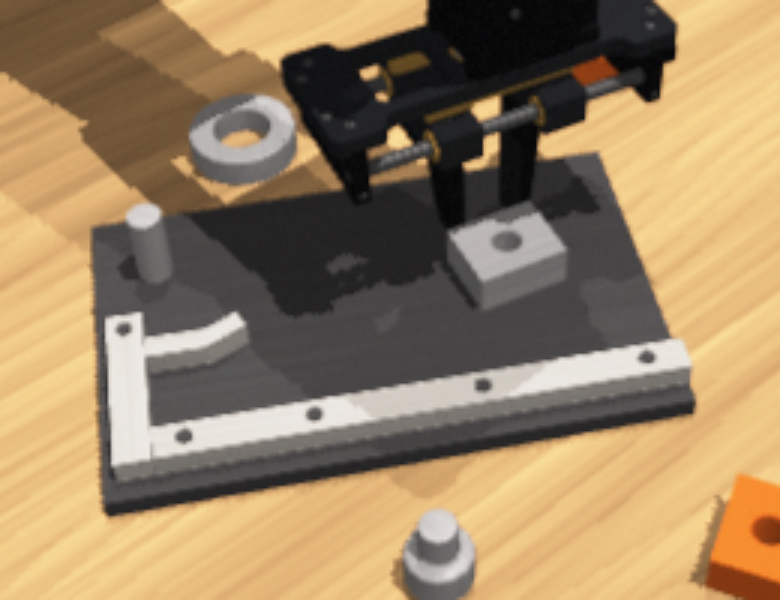

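Emit:
step_arm(
  motion="0.0002 0 -0.006 2.8 0 0 0.03;0.0004 0.0001 -0.012 5.6 0 0 0.03;0.0004 0.0003 -0.018 8 0 0 0.03;0.0004 0.0005 -0.024 10.5 0 0 0.03;0.0004 0.0009 -0.0292 12.8 0 0 0.03",
)

```text
time_s: 4.05
tool_pos: [0.6121, 0.0447, 0.0169]
ee_rot: [[0.003, -0.441, -0.898], [-0.0, -0.898, 0.441], [-1.0, -0.001, -0.003]]
force: [-0.8, 1.4, 0.6]
opening: 0.316
```

```bash
python3 -c "
from h import *
st(); grab('scene','scene4')
import math
for xb,yb,th in ((-69.2,20,0),(-69.2,28,0),(-69.2,31,0)):
  t=math.radians(th); goto(round(xb+30*math.sin(t),1),round(yb-30*math.cos(t),1),17,th)
im=cv2.imread('pics/scene4.png');cv2.imwrite('pics/s4c.png',cv2.resize(im[120:320,160:420],None,fx=3,fy=3))
"
```

```text
t 4.05 fix [-68.2 -25.8] z 16.9 jaw 2.03 F [-0.8   1.44  0.58] op 0.316 q [ -1.  14. 107.  -0.  59. 115.]
to (-69.2, -10.0, 17, 0) sh [ 0.0001 -0.0005 -0.0151] rv [ 1.98 -0.24  0.08]
to (-69.2, -2.0, 17, 0) sh [ 0.0001 -0.0002 -0.0231] rv [ 1.98 -0.24  0.08]
to (-69.2, 1.0, 17, 0) sh [ 0.0002 -0.0001 -0.0261] rv [ 1.98 -0.24  0.08]
```

View pics/s4c.png

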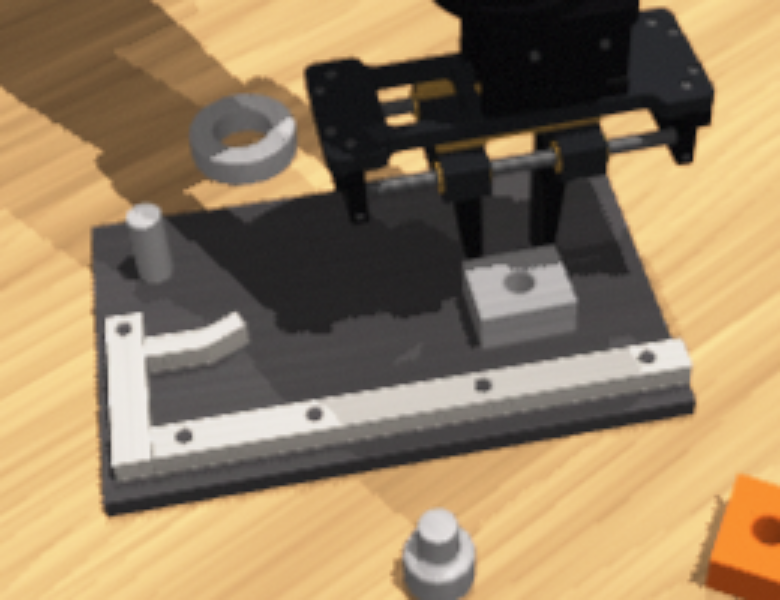

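Square and tracking; about 23 mm left to the fence.

Emit:
step_arm(
  motion="0 -0.0003 -0.006 1 0 0 0.03;0 -0.0005 -0.012 2 0 0 0.03;0 -0.0004 -0.017 2 0 0 0.03;0 -0.0003 -0.02 2 0 0 0.03;0 -0.0003 -0.022 2 0 0 0.03",
)

```text
time_s: 4.72
tool_pos: [0.632, 0.0353, 0.0169]
ee_rot: [[0.003, -0.47, -0.883], [-0.0, -0.883, 0.47], [-1.0, -0.001, -0.003]]
force: [-0.2, 0.4, -0.4]
opening: 0.316
```

```bash
python3 -c "
from h import *
st(); goto(-69.2,2,17,0)"
```

```text
t 4.725 fix [-69.2  -3.9] z 16.9 jaw 0.14 F [-0.22  0.42 -0.39] op 0.316 q [ -2.  16. 105.  -0.  59. 116.]
to (-69.2, 2, 17, 0) sh [-0.     -0.     -0.0059] rv [ 0.14 -0.18  0.06]
```

Emit:
step_arm(
  motion="0 0 -0.001 0 0 0 0.03;0 0 -0.002 0 0 0 0.03;0 0 -0.003 0 0 0 0.03;0 0 -0.004 0 0 0 0.03;0 0 -0.005 0 0 0 0.03",
)

```text
time_s: 5.35
tool_pos: [0.6347, 0.0339, 0.017]
ee_rot: [[-0.001, -0.47, -0.882], [0.001, -0.882, 0.47], [-1.0, -0.001, 0.001]]
force: [-9.2, 4.6, 5.3]
opening: 0.318
```

```bash
python3 -c "
from h import *
st(); goto(-69.2,2,17,0)
grab('scene','scene5')
im=cv2.imread('pics/scene5.png');cv2.imwrite('pics/s5c.png',cv2.resize(im[160:280,240:420],None,fx=4,fy=4))"
```

```text
t 5.35 fix [-69.2  -0.8] z 17.0 jaw 0.12 F [-9.16  4.56  5.3 ] op 0.318 q [ -2.  16. 104.   0.  59. 116.]
to (-69.2, 2, 17, 0) sh [-0.      0.     -0.0028] rv [0.12 0.08 0.03]
```

View pics/s5c.png

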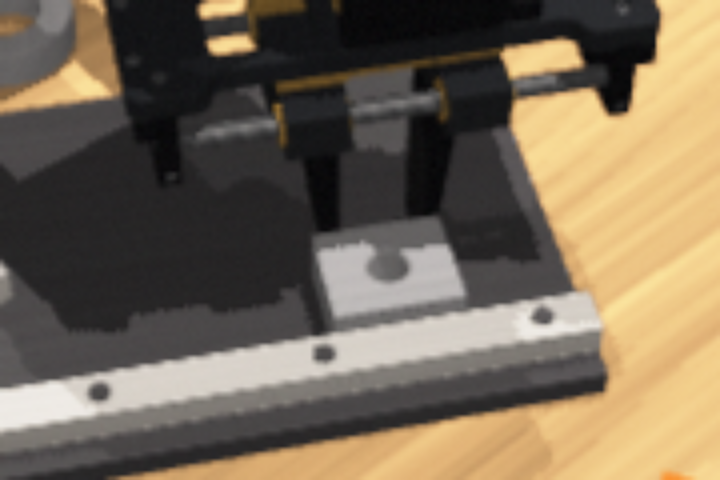

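Emit:
step_arm(
  motion="0 0 -0.006 0 0 0 0.03;0 0 -0.006 0 0 0 0.03;0 0 0.002 0 0 0 0.03;0 0 0.012 0 0 0 0.03;-0.01 0 0.018 0 0 0 0.03",
)

```text
time_s: 6.02
tool_pos: [0.6196, 0.0415, 0.0266]
ee_rot: [[0.002, -0.47, -0.883], [-0.001, -0.883, 0.47], [-1.0, -0.0, -0.002]]
force: [-0.3, -0.4, -0.3]
opening: 0.319
```

Emit:
step_arm(
  motion="-0.03 0 0 -5 0 0 0.014;-0.05 0 0 -15 0 0 0.014;-0.05 0 0 -25 0 0 0.014;-0.05 -0.02 -0.01 -35 0 0 0.014;-0.05 -0.035 -0.02 -45 0 0 0.014",
)

```text
time_s: 6.65
tool_pos: [0.6554, 0.0631, 0.0785]
ee_rot: [[0.006, 0.297, -0.955], [-0.001, -0.955, -0.297], [-1.0, 0.002, -0.005]]
force: [-0.3, -0.5, 0.3]
opening: 0.147
```

```bash
python3 -c "
from h import *
st(); goto(-117,27,50,90)
grab('scene','scene6')
im=cv2.imread('pics/scene6.png');cv2.imwrite('pics/s6c.png',cv2.resize(im[120:320,200:460],None,fx=3,fy=3))"
```

```text
t 6.65 fix [-104.8    3.7] z 78.5 jaw 45.46 F [-0.31 -0.46  0.25] op 0.147 q [  1.  14. 100.  -0.  65.  74.]
to (-117, 27, 50, 90) sh [ 0.0286  0.008  -0.0249] rv [-44.54  -0.24  -0.25]
```

View pics/s6c.png

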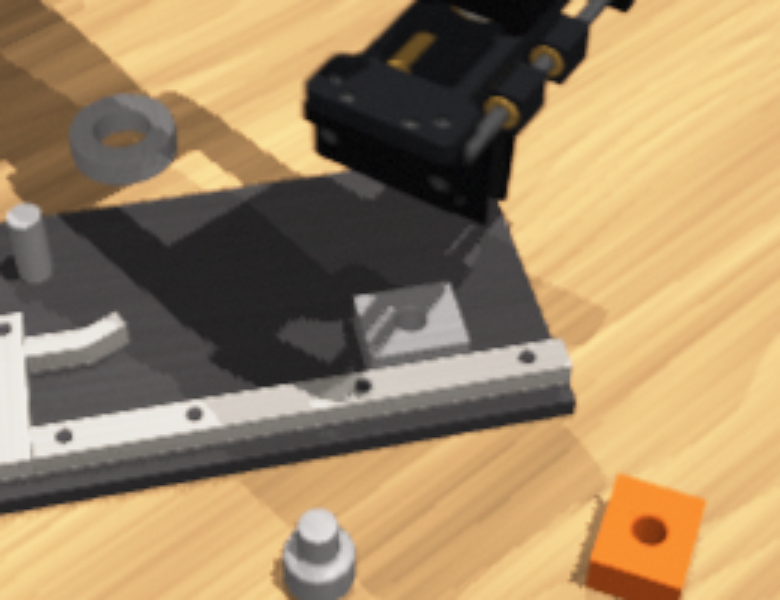

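Emit:
step_arm(
  motion="0.005 0.002 -0.005 -10 0 0 0.014;0.01 0.004 -0.01 -20 0 0 0.014;0.015 0.006 -0.016 -30 0 0 0.014;0.02 0.008 -0.022 -40 0 0 0.014;0.028 0.008 -0.025 -44.5 0 0 0.014",
)

```text
time_s: 7.32
tool_pos: [0.6814, 0.0622, 0.0502]
ee_rot: [[0.005, 0.879, -0.478], [-0.001, -0.478, -0.879], [-1.0, 0.005, -0.002]]
force: [0.7, -0.3, 0.3]
opening: 0.149
```

```bash
python3 -c "
from h import *
st(); goto(-117,27,17,90)
grab('top','top7');s=arm.observe();grab('wrist','wr7');grab('scene','scene7')
im=cv2.imread('pics/scene7.png');cv2.imwrite('pics/s7c.png',cv2.resize(im[120:320,200:460],None,fx=3,fy=3))"
```

```text
t 7.325 fix [-116.3   27. ] z 50.2 jaw 89.65 F [ 0.72 -0.26  0.3 ] op 0.149 q [ 1. 19. 97. -0. 64. 29.]
to (-117, 27, 17, 90) sh [ 0.0332 -0.0002 -0.0007] rv [-0.34 -0.11 -0.3 ]
```

View pics/s7c.png

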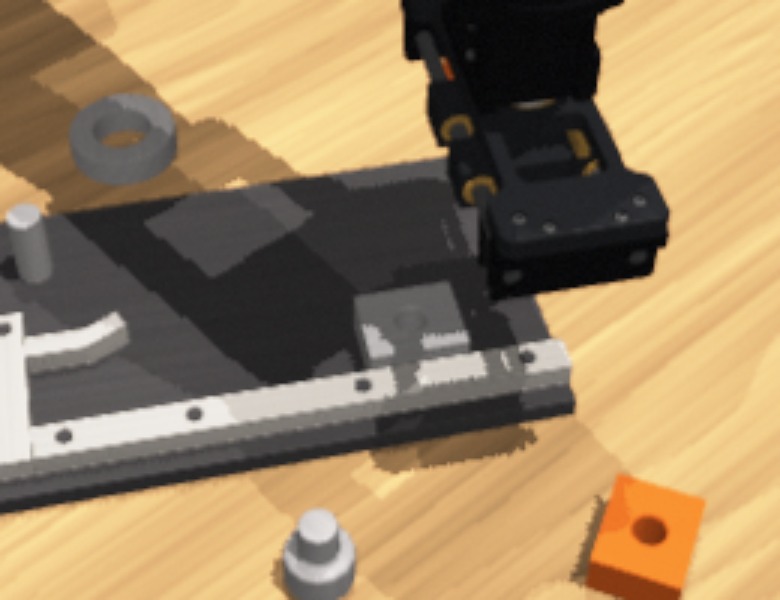

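View pics/wr7.png

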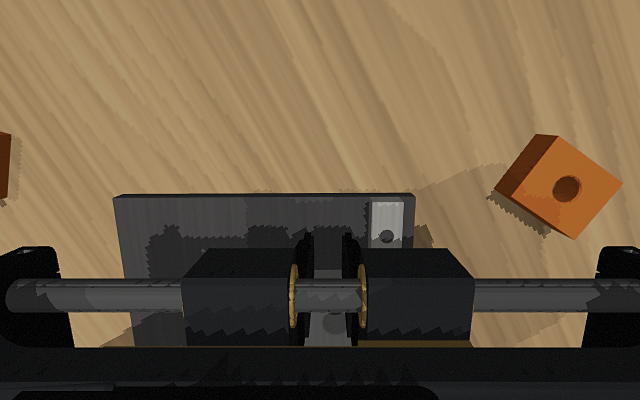

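Emit:
step_arm(
  motion="0.01 0 -0.001 0 0 0 0.014;0.02 0 -0.001 0 0 0 0.014;0.028 0 -0.001 0 0 0 0.014;0.033 0 -0.001 0 0 0 0.014;0.033 0 0.004 -0.3 0 0 0.014",
)

```text
time_s: 8.1
tool_pos: [0.6784, 0.0592, 0.0154]
ee_rot: [[0.002, 0.881, -0.473], [-0.0, -0.473, -0.881], [-1.0, 0.002, -0.001]]
force: [0.2, -0.3, 0.6]
opening: 0.147
```

```bash
python3 -c "
from h import *
st(); goto(-103,27,17,90); goto(57,27,17,90);
grab('scene','scene8')
im=cv2.imread('pics/scene8.png');cv2.imwrite('pics/s8c.png',cv2.resize(im[120:320,200:460],None,fx=3,fy=3))"
```

```text
t 8.1 fix [-112.2   25.8] z 15.4 jaw 89.98 F [ 0.15 -0.34  0.65] op 0.147 q [ 0. 21. 98. -0. 61. 29.]
to (-103, 27, 17, 90) sh [-0.0016  0.0012  0.0092] rv [-0.02 -0.04 -0.13]
to (57, 27, 17, 90) sh [-0.0017  0.0013  0.1692] rv [-0.02 -0.04 -0.13]
```

View pics/s8c.png

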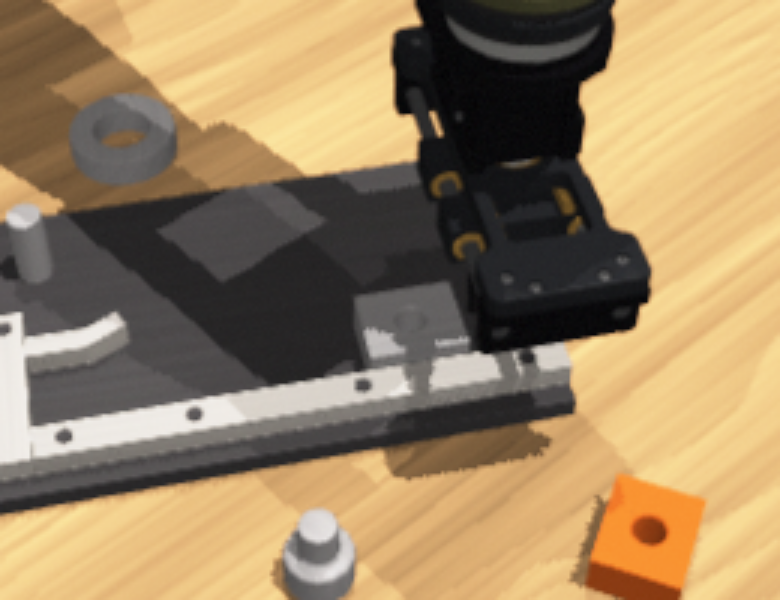

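Emit:
step_arm(
  motion="-0.0016 0.0012 0.004 0 0 0 0.014;-0.0016 0.0012 0.008 0 0 0 0.014;-0.0016 0.0014 0.012 0 0 0 0.014;-0.0016 0.0016 0.016 0 0 0 0.014;-0.0016 0.0018 0.02 0 0 0 0.014",
)

```text
time_s: 8.78
tool_pos: [0.6712, 0.0407, 0.0181]
ee_rot: [[0.004, 0.881, -0.473], [-0.0, -0.473, -0.881], [-1.0, 0.004, -0.002]]
force: [0.8, 2.8, 1.4]
opening: 0.148
```

```bash
python3 -c "
from h import *
st(); goto(57,27,17,90);
grab('scene','scene9')
im=cv2.imread('pics/scene9.png');cv2.imwrite('pics/s9c.png',cv2.resize(im[120:320,200:460],None,fx=3,fy=3))"
```

```text
t 8.775 fix [-92.5  28.1] z 18.1 jaw 89.95 F [0.82 2.8  1.4 ] op 0.148 q [-1. 20. 99.  0. 60. 27.]
to (57, 27, 17, 90) sh [ 0.0008 -0.001   0.1495] rv [-0.05 -0.11 -0.21]
```

View pics/s9c.png

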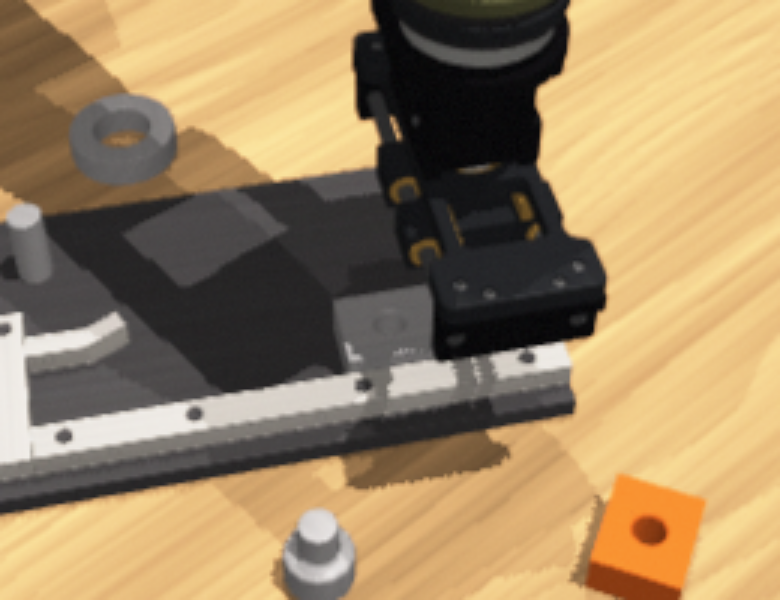

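Emit:
step_arm(
  motion="0 0 0.005 0 0 0 0.014;0 0 0.01 0 0 0 0.014;0 0.0001 0.015 0 0 0 0.014;0 0.0002 0.02 0 0 0 0.014;0 0.0002 0.025 0 0 0 0.014",
)

```text
time_s: 9.45
tool_pos: [0.6592, 0.0182, 0.0178]
ee_rot: [[0.004, 0.881, -0.473], [-0.0, -0.473, -0.881], [-1.0, 0.003, -0.001]]
force: [0.3, 2.1, 1.7]
opening: 0.146
```

```bash
python3 -c "
from h import *
st(); goto(57,27,17,90);s=arm.observe();a=float(F['yaw']);print(s['force'][:2]@np.array([np.cos(a),np.sin(a)]),s['force'][:2]@np.array([-np.sin(a),np.cos(a)]))"
```

```text
t 9.45 fix [-67.   28.2] z 17.8 jaw 89.93 F [0.27 2.09 1.66] op 0.146 q [ -3.  19. 101.  -0.  60.  25.]
to (57, 27, 17, 90) sh [ 0.0006 -0.001   0.124 ] rv [-0.07 -0.08 -0.19]
-1.96615279018772 -0.7479453992148094
```

Emit:
step_arm(
  motion="0 0 0.005 0 0 0 0.014;0 0.0001 0.01 0 0 0 0.014;0 0.0001 0.015 0 0 0 0.014;0 0.0002 0.02 0 0 0 0.014;0 0.0002 0.025 0 0 0 0.014",
)

```text
time_s: 10.07
tool_pos: [0.6474, -0.0038, 0.0177]
ee_rot: [[0.003, 0.881, -0.473], [-0.0, -0.473, -0.881], [-1.0, 0.003, -0.001]]
force: [0.0, 1.6, 1.3]
opening: 0.145
```

Emit:
step_arm(
  motion="0 0 0.005 0 0 0 0.014;0 0.0001 0.01 0 0 0 0.014;0 0.0001 0.015 0 0 0 0.014;0 0.0002 0.02 0 0 0 0.014;0 0.0002 0.025 0 0 0 0.014",
)

```text
time_s: 10.7
tool_pos: [0.6357, -0.026, 0.0175]
ee_rot: [[0.003, 0.881, -0.473], [-0.0, -0.473, -0.881], [-1.0, 0.003, -0.001]]
force: [-0.3, 3.0, 1.9]
opening: 0.149
```

```bash
python3 -c "
from h import *
st(); goto(57,27,17,90);s=arm.observe();a=float(F['yaw']);print(s['force'][:2]@np.array([np.cos(a),np.sin(a)]),s['force'][:2]@np.array([-np.sin(a),np.cos(a)]))
grab('scene','scene10')
im=cv2.imread('pics/scene10.png');cv2.imwrite('pics/s10c.png',cv2.resize(im[120:320,160:420],None,fx=3,fy=3))"
```

```text
t 10.7 fix [-17.   28.3] z 17.5 jaw 89.94 F [-0.27  3.05  1.91] op 0.149 q [ -7.  16. 104.   0.  59.  21.]
to (57, 27, 17, 90) sh [ 0.0004 -0.0012  0.074 ] rv [-0.06 -0.06 -0.16]
-2.560427854432592 -1.6789144369372975
```

View pics/s10c.png

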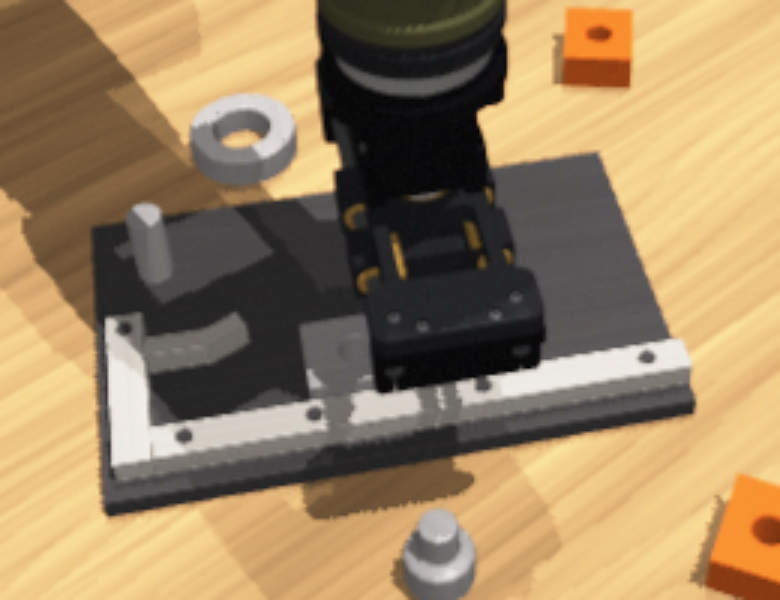

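Emit:
step_arm(
  motion="0 0 0.005 0 0 0 0.014;0 0 0.01 0 0 0 0.014;0 0.0001 0.015 0 0 0 0.014;0 0.0001 0.02 0 0 0 0.014;0 0.0001 0.025 0 0 0 0.014",
)

```text
time_s: 11.38
tool_pos: [0.6239, -0.0481, 0.0175]
ee_rot: [[0.003, 0.881, -0.473], [-0.0, -0.473, -0.881], [-1.0, 0.003, -0.001]]
force: [0.6, 1.6, -0.5]
opening: 0.148
```

Emit:
step_arm(
  motion="0 0 0.005 0 0 0 0.014;0 0 0.01 0 0 0 0.014;0 0.0001 0.015 0 0 0 0.014;0 0.0001 0.02 0 0 0 0.014;0 0.0001 0.025 0 0 0 0.014",
)

```text
time_s: 12.0
tool_pos: [0.6123, -0.0702, 0.0176]
ee_rot: [[0.003, 0.881, -0.473], [-0.001, -0.473, -0.881], [-1.0, 0.003, -0.001]]
force: [-0.1, 1.2, -0.9]
opening: 0.145
```

```bash
python3 -c "
from h import *
st(); goto(57,27,17,90);s=arm.observe();a=float(F['yaw']);print(s['force'][:2]@np.array([np.cos(a),np.sin(a)]),s['force'][:2]@np.array([-np.sin(a),np.cos(a)]))
grab('scene','scene11')
im=cv2.imread('pics/scene11.png');cv2.imwrite('pics/s11c.png',cv2.resize(im[120:320,160:420],None,fx=3,fy=3))"
```

```text
t 12.0 fix [33.1 28.6] z 17.6 jaw 89.94 F [-0.14  1.2  -0.92] op 0.145 q [-12.  14. 107.   0.  59.  17.]
to (57, 27, 17, 90) sh [ 0.0005 -0.0016  0.0239] rv [-0.06 -0.06 -0.19]
-0.9979311473704318 -0.6882715458253897
```

View pics/s11c.png

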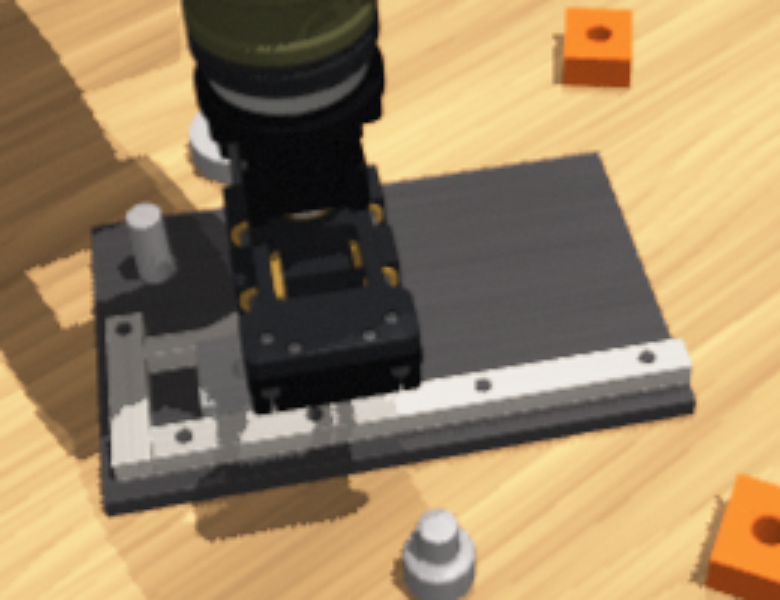

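Emit:
step_arm(
  motion="0 0 0.005 0 0 0 0.014;0 0 0.01 0 0 0 0.014;0 0 0.014 0 0 0 0.014;0 0 0.018 0 0 0 0.014;0 0 0.021 0 0 0 0.014",
)

```text
time_s: 12.68
tool_pos: [0.6026, -0.0886, 0.0177]
ee_rot: [[0.004, 0.881, -0.473], [-0.001, -0.473, -0.881], [-1.0, 0.004, -0.001]]
force: [0.3, 0.0, 1.0]
opening: 0.149
```

Emit:
step_arm(
  motion="0 0 0.001 0 0 0 0.014;0 0 0.002 0 0 0 0.014;0 0 0.003 0 0 0 0.014;0 0 0.0035 0 0 0 0.014;0 0 0.004 0 0 0 0.014",
)

```text
time_s: 13.3
tool_pos: [0.6009, -0.0918, 0.0177]
ee_rot: [[0.004, 0.881, -0.473], [-0.0, -0.473, -0.881], [-1.0, 0.004, -0.002]]
force: [1.7, 2.7, 0.9]
opening: 0.149
```

```bash
python3 -c "
from h import *
st(); goto(57,27,17,90);s=arm.observe();a=float(F['yaw']);print(s['force'][:2]@np.array([np.cos(a),np.sin(a)]),s['force'][:2]@np.array([-np.sin(a),np.cos(a)]))
grab('scene','scene12')
im=cv2.imread('pics/scene12.png');cv2.imwrite('pics/s12c.png',cv2.resize(im[180:300,180:340],None,fx=4.5,fy=4.5))"
```

```text
t 13.3 fix [57.5 28.7] z 17.7 jaw 89.94 F [1.73 2.7  0.95] op 0.149 q [-14.  13. 108.   0.  59.  14.]
to (57, 27, 17, 90) sh [ 0.0007 -0.0017 -0.0005] rv [-0.06 -0.09 -0.2 ]
-3.1976224795769688 0.24463596530235904
```

View pics/s12c.png

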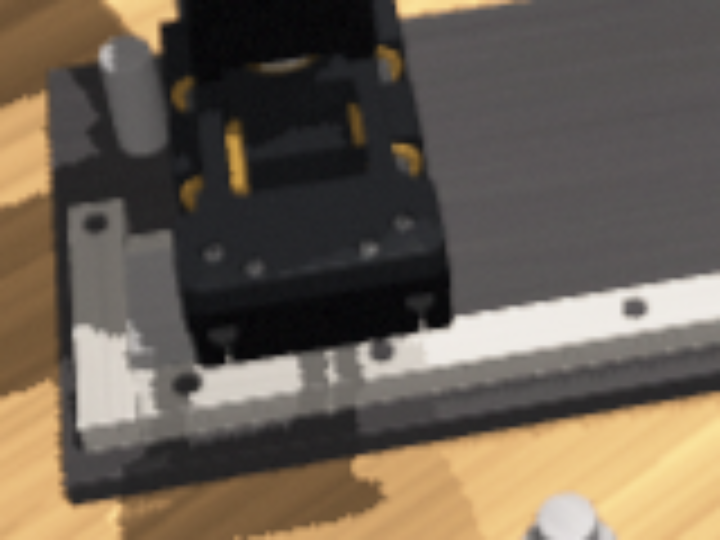

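Emit:
step_arm(
  motion="0 0 0.0005 0 0 0 0.014;0 0 0.001 0 0 0 0.014;0 0 0.0015 0 0 0 0.014;0 0 0.002 0 0 0 0.014;0 0 0.002 0 0 0 0.014",
)

```text
time_s: 13.98
tool_pos: [0.6009, -0.0918, 0.0179]
ee_rot: [[0.006, 0.881, -0.474], [0.003, -0.474, -0.881], [-1.0, 0.004, -0.005]]
force: [4.4, 8.4, -0.2]
opening: 0.146
```

```bash
python3 -c "
from h import *
st(); s=arm.observe();a=float(F['yaw']);print(s['force'][:2]@np.array([np.cos(a),np.sin(a)]),s['force'][:2]@np.array([-np.sin(a),np.cos(a)]))"
```

```text
t 13.975 fix [57.6 28.7] z 17.9 jaw 89.91 F [ 4.39  8.43 -0.16] op 0.146 q [-14.  13. 108.   0.  58.  14.]
-9.50119547690716 -0.11148992644077046
```

Emit:
step_arm(
  motion="0 0 0.001 0 0 0 0.014;0 0 0.001 0 0 0 0.014;0 0 -0.006 0 0 0 0.014;0 0 -0.016 0 0 0 0.014;-0.015 0 -0.025 0 0 0 0.014",
)

```text
time_s: 14.6
tool_pos: [0.6102, -0.0712, 0.0314]
ee_rot: [[-0.0, 0.881, -0.473], [-0.0, -0.473, -0.881], [-1.0, -0.0, 0.0]]
force: [0.4, -0.4, 0.2]
opening: 0.15
```

Emit:
step_arm(
  motion="-0.04 0 0 0 0 0 0.014;-0.08 0 0 0 0 0 0.014;-0.12 0 0 0 0 0 0.014;-0.15 -0.03 0 0 0 0 0.014;-0.17 -0.07 0 0 0 0 0.014",
)

```text
time_s: 15.22
tool_pos: [0.5498, -0.0384, 0.2058]
ee_rot: [[0.007, 0.881, -0.474], [-0.002, -0.474, -0.881], [-1.0, 0.007, -0.002]]
force: [-0.2, 0.2, -0.3]
opening: 0.149
```

Emit:
step_arm(
  motion="0 -0.04 0 0 0 0 0.014;0 -0.08 0 0 0 0 0.014;0 -0.12 0 0 0 0 0.014;0 -0.16 0 0 0 0 0.014;0 -0.18 0 0 0 0 0.014",
)

```text
time_s: 15.85
tool_pos: [0.3895, 0.0475, 0.2028]
ee_rot: [[0.005, 0.881, -0.473], [-0.001, -0.473, -0.881], [-1.0, 0.005, -0.002]]
force: [0.2, -1.1, 0.2]
opening: 0.15
```

```bash
python3 -c "
from h import *
st(); grab('scene','scene13');grab('top','top13')
im=cv2.imread('pics/scene13.png');cv2.imwrite('pics/s13c.png',cv2.resize(im[120:320,160:420],None,fx=3,fy=3))
im=cv2.imread('pics/top13.png');cv2.imwrite('pics/t13c.png',cv2.resize(im[100:320,240:460],None,fx=2.7,fy=2.7,interpolation=cv2.INTER_CUBIC))"
```

```text
t 15.85 fix [  34.6 -223.4] z 202.8 jaw 89.99 F [ 0.25 -1.06  0.25] op 0.15 q [ -1. -28. 126.  -0.  82.  27.]
```

View pics/s13c.png

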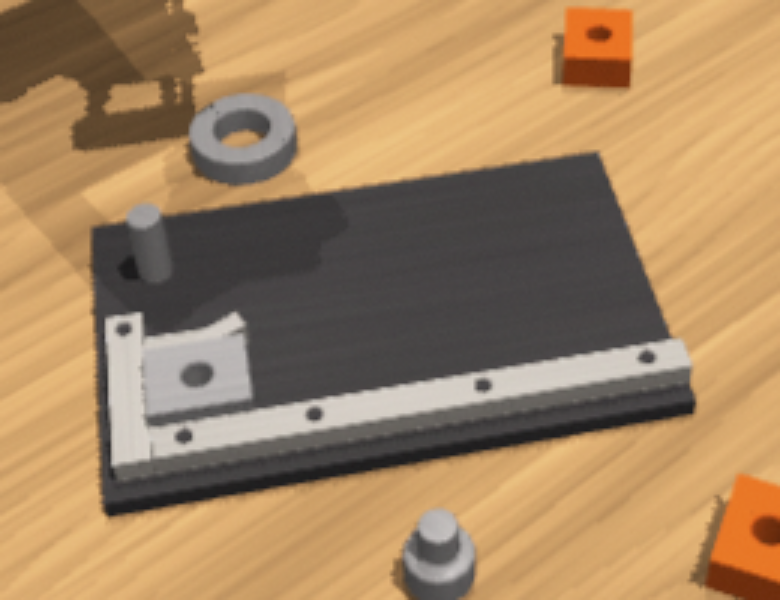

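View pics/t13c.png

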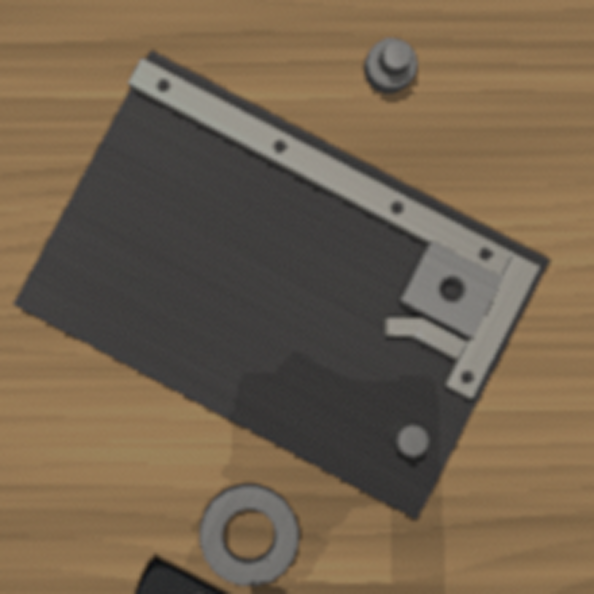

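```bash
python3 - <<'E'
from h import *
a=float(F['yaw']);c,s=np.cos(a),np.sin(a);R=np.array([[c,-s],[s,c]])
for n,pic,(x0,y0,x1,y1) in(('top','top13',(398,198,416,216)),('scene','scene13',(212,234,240,254)),('top','top0',(290,188,310,208))):
    g=cv2.imread(f'pics/{pic}.png',0)[y0:y1,x0:x1]
    _,m=cv2.threshold(g,0,255,cv2.THRESH_BINARY_INV+cv2.THRESH_OTSU)
    k,l,st_,ce=cv2.connectedComponentsWithStats(m)
    h,w=m.shape; i=l[h//2-1:h//2+2,w//2-1:w//2+2].max(); u=ce[i]+[x0,y0]
    print(n,pic,u,st_[i],'fix mm',1000*R.T@(ray(n,*u,.034)[:2]-F['O']))
im=cv2.imread('pics/top13.png')[:,:,::-1].copy()
for P in((67,10),(67,50),(115,10),(115,50)): print(P,proj('top',[*(F['O']+R@np.array(P)/1000),.034]).round(1))
k,l,st_,ce=masks(im)
for i in range(1,k):
    if st_[i,4]>60: print(st_[i],ce[i].round(1))
# edge along x and y through spacer: gray profile of -x side at y=20,30,40
g=cv2.imread('pics/top13.png',0).astype(np.float32)
for y in(16,22,36,44):
    xs=np.arange(55,80,.5); uv=np.array([proj('top',[*(F['O']+R@np.array([x,y])/1000),.034]) for x in xs],np.float32)
    v=cv2.remap(g,uv[None,:,0],uv[None,:,1],cv2.INTER_LINEAR)[0]; print(y,'edge x',xs[np.argmax(np.gradient(cv2.GaussianBlur(v[None],(5,1),0)[0]))])
for x in(70,76,82):
    xs=np.arange(0,22,.5); uv=np.array([proj('top',[*(F['O']+R@np.array([x,y])/1000),.034]) for y in xs],np.float32)
    v=cv2.remap(g,uv[None,:,0],uv[None,:,1],cv2.INTER_LINEAR)[0]; print(x,'edge y',xs[np.argmax(np.gradient(cv2.GaussianBlur(v[None],(5,1),0)[0]))])
E
```

```text
top top13 [406.84507042 206.54929577] [ 5  4  9 10 71] fix mm [90.76590528 29.902333  ]
scene scene13 [225.24324324 244.47297297] [ 8  7 11  8 74] fix mm [91.46325256 32.41397509]
top top0 [299.17142857 197.38571429] [ 5  5  9 10 70] fix mm [-69.20900536 -38.29294531]
(67, 10) [388.  210.5]
(67, 50) [399.4 188.7]
(115, 10) [414.6 224.6]
(115, 50) [425.9 202.6]
[   0   10   74  132 7803] [31.9 77.3]
[376 114  18  18 173] [384.4 121. ]
[ 288  122  152  125 3107] [382.9 186.2]
[388 258  10  10  84] [392.4 262.7]
[314 281  36  36 667] [331.5 298.1]
16 edge x 67.0
22 edge x 67.0
36 edge x 67.0
44 edge x 66.5
70 edge y 9.5
76 edge y 9.0
82 edge y 9.5
```

Spacer at (90.8, 29.9) mm against the nominal (91, 30), and square. The gauges haven't moved. Handing in.

```bash
python3 -c "
from h import *
st(); print(arm.hand_in())"
```

```text
t 15.95 fix [  34.4 -223.1] z 202.8 jaw 90.03 F [0.14 0.73 0.17] op 0.147 q [ -1. -28. 126.  -0.  82.  27.]
the job is handed in; nothing more can be done
None
```

The spacer is in the corner pocket against the end stop and the fence, and I handed the job in at about 16 s of the 51 s allowed. No verdict is reported.

**What I did:** With two spread fingertips on its long side, I pushed the spacer to the fence and squared it up on the way. It met the fence at about x = -69 mm, well short of the pocket, with about 10 N of contact. Then I pushed on its short end with a slight bias towards the fence, and slid it along until it stopped against the end stop at about 9.5 N. I backed the hand off, raised it and moved it clear.

**Last checks:**
- **Position:** the top camera puts the spacer at x = 90.8, y = 29.9 mm in the fixture's frame, against 91 and 30 when fully home.
- **Squareness:** its free edges read parallel to the fixture within about 0.5 mm.
- **Gauges:** the pin, ring and plug gauges showed no movement beyond about 0.2 pixel.
- **Disagreement:** the scene camera put the spacer at (91.5, 32.4) mm. The 2.4 mm excess in y matches that camera's calibration offset, which also showed on the fixture's own corners, so I trusted the top view.
- **Not measured:** I did not measure the flush-at-fence position directly. I judged it from the contact force, the hand position and the scene picture.

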